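# Gauge a blind socket with the depth stick

## Robot

A 6-joint arm with a two-finger parallel gripper is mounted at the origin on the work surface. World frame = base frame: x ahead of the robot, y to its left, z up, the work surface at z = 0. Lengths are in m, angles in rad, forces in N, time in s.
With the tool pointing down it reaches from about 0.3 to 0.95 m from the base axis. Payload 3.1 kg.
Tool frame: the origin (TCP) lies on the front face of the gripper's body, between the roots of the fingers; the fingertips stand 73 mm ahead of it and the grasp point (between the pads) lies 54 mm ahead of it; z points along the fingers, y is the line along which they close (so a half turn about z gives the same grasp; the last joint's range is limited). The gripper opens to 85 mm and grips with 20 to 120 N. Pads are 22 mm wide; open, the fingers measure 114 mm over their backs; the gripper's body (76 mm by 85 mm) begins 54 mm behind the grasp point. The pads swing forward as they close: fully open they stand 13 mm farther back than shut.
Start: joints at [-1.22, 0.308, 1.634, -0, 1.2, -0.07], TCP at [0.255, -0.57, 0.304] pointing down, gripper open.
Joint ranges: [-3.06, 3.06], [-0.79, 1.96], [0.05, 2.63], [-1.19, 4.34], [0.05, 2.64], [-2.94, 2.94]. Speed limits (rad/s): [2.79, 2.79, 3.14, 3.14, 3.14, 3.14].

## Interface

Orientations are given as [roll, pitch, yaw] about the fixed x, y, z axes, in that order (R = Rz(yaw) Ry(pitch) Rx(roll)).
In Python, from cell import * gives the robot as it stands.
- The arm moves only by the tool step_arm, never from a script. Its arguments are lists of equal length, an entry for each row: "claw": the closure, from -1 (fully open) to 1 (shut); "xyz": the shift along the tool's x, y, z in mm, a list of three; "rot": the turn, a rotation vector about the tool's x, y, z in rad, a list of three. In form: {"claw": [claw, ...], "xyz": [[tx, ty, tz], ...], "rot": [[wx, wy, wz], ...]}. A call has 1 to 10 rows; each row is the pose to reach, as a shift and turn from the pose commanded when the call began, along the tool's axes at that moment; what a row does not reach only later rows make up. A row lasts 1/8 s, in which the tool goes at most 62.5 mm and 10.7 degrees, less where a joint would pass 70% of its speed; a pose out of reach is approached as far as the arm can. A call with a gripper value outside its range is refused whole. The fingers move at their own pace and stop on an object; the grip force is fixed at half the most. Time passes only in rows, so rows that repeat a pose let the fingers close. It gives the time, the measured TCP pose, the force, the opening and the grip force at its end, in the units of the state.
- state(): the state, without advancing time (a new reading comes with each control period).
- grab_frame(name): name is "scene" or "top" or "wrist"; returns the picture (384x512x3 uint8, red, green, blue); there is no depth.
- camera_model(name): a dict with "fovy" (degrees; the focal length in pixels is half the picture's height over the tangent of half this angle, whatever the lens; pixels are square), "cx", "cy" (the principal point, pixels), "extrinsics" (4x4, takes a point from world to camera coordinates); the wrist camera has in their place "T_tool_cam" (4x4, takes a point from camera to tool coordinates, whose origin is the TCP and whose axes are the flange's). Camera axes: x right, y down, z forward; pixel columns grow to the right and rows downward; lengths in m; the calibration is good to about 2 mm. The wrist camera is an equidistant fisheye: a pixel r from the principal point sees the ray r / f radians off the axis. A picture is of the moment at which its call begins: read the wrist's pose just before it. camera_model takes no time and is no camera call.
- finish_job(): hands the job in; it is judged then, once.
The state is a dict: "clock": time; "qpos": joint angles; "dq": joint speeds; "joint_torque": joint torques, N m; "tcp_pos": TCP position; "orientation": TCP orientation; "force": force on the tool from outside, world axes, zero at the start; "ft_torque": the same for the moment, N m; "width": finger opening in m; "grip_force": force on a finger pad.
Only numpy, scipy, OpenCV 4.12 (cv2) and the standard library are available. Lean on these libraries where they do the work, as an engineer would, in place of code of your own. Each camera call takes 0.05 s, during which the arm holds its last target. There are 200 camera calls.

## Task

Measure how deep the socket in the square grey casting is: take the depth stick out of its slanted rest, stand it in the socket and let go, so that it hangs there on its stiff sliding collar with its tip clear of the bottom. Then push down on its top until the tip meets the socket's unseen floor and it will go no further, which slides the collar up the stick to mark the depth; press firmly but do not ram it. Leave the stick standing there, fully down, with its collar flat on the casting, and leave everything else on the bench where it is.

Things in the scene. Friction and masses are not known exactly. Their poses are not given: they have to be found in the camera images.
- stick: Loose depth stick, 140 mm long, 0.17 kg with its collar: aluminium shaft 14 mm in diameter with a tapered tip, then, from 95 mm above the tip to the top, a grey cylindrical handle 24 mm in diameter with a flat top. Origin at the centre of its tip; z runs along the stick from tip to handle. It starts standing in the rest, leaning 20 degrees from upright.
- stick_top (a point): Centre of the flat top of the stick's handle, 140 mm from the tip; same axes as the stick. When the stick has bottomed in the socket the top is 78 to 104 mm above the socket's mouth.
- collar_face (a point): Centre of the underside of the brass collar, a disc 36 mm in diameter and 12 mm high that slides along the stick's shaft. It stays where it is left and needs about 6 N to slide (more when moved fast). At the start the underside is 14 to 24 mm from the tip; it can go up to 76 mm from the tip. Same axes as the stick.
- casting: Fixed square grey resin casting, a block 84 x 84 mm and 84 mm high on a 104 mm square, 10 mm high plinth, with a round vertical blind socket in the centre of its flat top. Origin at the centre of its underside, z up.
- socket (a point): Centre of the socket's mouth, in the casting's top face, 84 mm above the bench; z up. The socket is 17 mm in diameter, rounded 2 mm at the mouth, and 36 to 62 mm deep: the depth differs each time, cannot be seen and is known only by the stick bottoming on the hard flat floor.
- rest: Fixed black slanted rest, foot 120 x 64 mm; origin under its centre, z up. The stick's tip stands at (30, 0, 30) mm in its frame, in a notch 12 mm high; the stick leans 20 deg to the rest's -x side onto a fork 81-91 mm from the tip. Notch and fork are open on the +x side: grip the handle in line with the stick, first lift it off square to its axis, by 40 mm or more (straight up, the collar would catch on the fork).
- drum: Fixed round grey casting, 96 mm in diameter and 66 mm high, closed on top: not to be measured. Origin at the centre of its underside.
- frame: Loose olive plastic parts frame, 148 x 208 mm and 8 mm high, lying flat; bystander. Origin at the centre of its underside.
- turret_ring: Loose flat grey ring, 124 mm across and 10 mm high; bystander. Origin at the centre of its underside.
- tape: Loose roll of masking tape, 60 mm across and 24 mm high; bystander. Origin at the centre of its underside.
- pot_a: Loose glass paint pot, 38 mm across and 50 mm high, white cap; bystander. Origin at the centre of its underside.
- pot_b: Loose glass paint pot, 38 mm across and 50 mm high, black cap; bystander. Origin at the centre of its underside.
- glue: Loose amber glue jar, 44 mm across and 75 mm high; bystander. Origin at the centre of its underside.
- driver: Loose screwdriver, 180 mm long, lying flat on the bench; bystander.
Not all that is in view belongs to the job. Several things have the shape of the stick; the one meant has the colours described above.

How it is judged:
By the outcome, as a careful person would: the job done as asked, in the order asked, and still so for the second after the job is handed in, with the robot touching nothing.
It also fails if it takes over 45 s, if anything falls off the work surface, if the arm or the gripper's body presses on something with over 40 N, if the wrist force passes 120 N, or if a joint passes its speed limit or range.

## Working session

There is one attempt and no reset: what is moved stays moved. The work goes in short steps, Python scripts to look and compute and a tool call to move; the robot and the scene stay as the last step left them, time stands still between calls to the robot, and variables do not carry over. Pictures are saved under pics/ and viewed, at most 10 in all, crops included, and the job is handed in when it is done.

Besides the shell and the picture viewer there is one more tool, called after ">>>" as name(argument=value, ...), one argument or row to a line, values as JSON. step_arm: Moves the arm, as the interface text tells. Its arguments: {"type":"object","properties":{"claw":{"type":"array","items":{"type":"number"}},"xyz":{"type":"array","items":{"type":"array","items":{"type":"number"}}},"rot":{"type":"array","items":{"type":"array","items":{"type":"number"}}}},"required":["claw","xyz","rot"]}

```bash
ls; mkdir -p pics
python3 - <<'E'
from cell import *
import cv2,numpy as np
s=state();print(s['clock'],s['tcp_pos'],s['orientation'],s['force'])
ims=[]
for n in("scene","top"):
    im=grab_frame(n);cv2.imwrite(f'pics/{n}0.png',im[:,:,::-1])
    m=camera_model(n);print(n,m['fovy'],m['cx'],m['cy'],np.round(m['extrinsics'],4).tolist())
m=camera_model('wrist');print({k:(np.round(v,4).tolist()) for k,v in m.items() if not isinstance(v,str)})
E
```

```text
pics
0.0 [ 0.25503909 -0.56985235  0.30261776] [-3.13922266e+00 -1.46207321e-04  4.20796779e-01] [0.78462215 0.39084448 0.84064297]
scene 57.65581918560447 254.55873083381852 186.95497023908626 [[-0.0119, 0.9998, 0.0173, 0.0284], [0.7628, 0.0203, -0.6463, -0.3631], [-0.6465, 0.0055, -0.7629, 1.3389], [0.0, 0.0, 0.0, 1.0]]
top 50.641840879059025 255.27909460781896 186.9498490000948 [[0.0196, -0.9996, -0.0216, -0.0246], [-0.9847, -0.0155, -0.1737, 0.6036], [0.1733, 0.0247, -0.9846, 0.961], [0.0, 0.0, 0.0, 1.0]]
{'fovy': 65.7065, 'cx': 257.3284, 'cy': 189.6796, 'T_tool_cam': [[0.0015, -0.9504, -0.3111, 0.081], [1.0, 0.0011, 0.0012, -0.0002], [-0.0008, -0.3111, 0.9504, -0.07], [0.0, 0.0, 0.0, 1.0]]}
```

View pics/scene0.png

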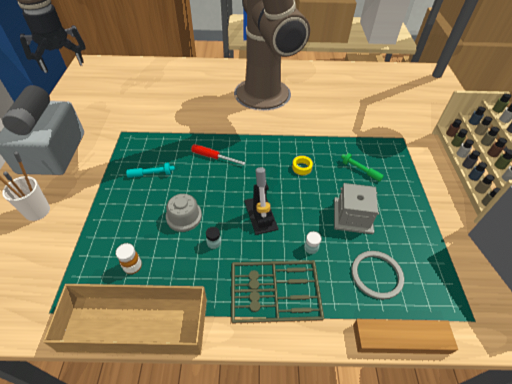

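View pics/top0.png

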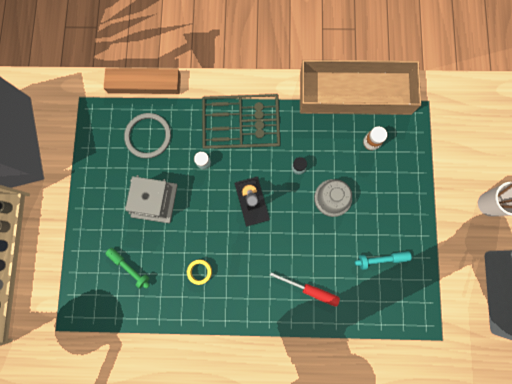

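Scene picture: the stick-like things are cyan at (150,170), green at (361,167), and one with a grey handle and brass collar in the black rest at (262,190). The last fits the description. The square casting is at scene (356,205) / top (148,197), and the drum at scene (183,211). Next I'll confirm with an enlarged crop.

```bash
cat > h.py <<'E'
from cell import *
import cv2,numpy as np
from scipy.spatial.transform import Rotation as R
def ray(n,u,v,pose=None):
    m=camera_model(n);f=192/np.tan(np.radians(m['fovy'])/2);x,y=u-m['cx'],v-m['cy']
    if n=='wrist':
        r=np.hypot(x,y);t=r/f;d=np.array([x/r*np.sin(t),y/r*np.sin(t),np.cos(t)]) if r>0 else np.array([0,0,1.])
        p,o=pose;T=np.eye(4);T[:3,:3]=R.from_euler('xyz',o).as_matrix();T[:3,3]=p
        T=T@m['T_tool_cam']
    else:
        d=np.array([x/f,y/f,1]);T=np.linalg.inv(m['extrinsics'])
    d=T[:3,:3]@d;return T[:3,3],d/np.linalg.norm(d)
def onplane(n,u,v,z,pose=None):
    o,d=ray(n,u,v,pose);return o+d*(z-o[2])/d[2]
def cross(r1,r2):
    (a,d),(b,e)=r1,r2
    t=np.linalg.lstsq(np.c_[d,-e],b-a,rcond=None)[0]
    p,q=a+d*t[0],b+e*t[1];return (p+q)/2,np.linalg.norm(p-q)
E
python3 - <<'E'
from h import *
s=cv2.imread('pics/scene0.png');t=cv2.imread('pics/top0.png')
z=lambda im,x,y,w=80:cv2.resize(im[y:y+w*3//4,x:x+w],(400,300),interpolation=cv2.INTER_CUBIC)
cv2.imwrite('pics/crop1.png',np.vstack([np.hstack([z(s,225,163,),z(t,212,170)]),np.hstack([z(s,320,175),z(t,110,167)])]))
E
```

```text
(no output)
```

View pics/crop1.png

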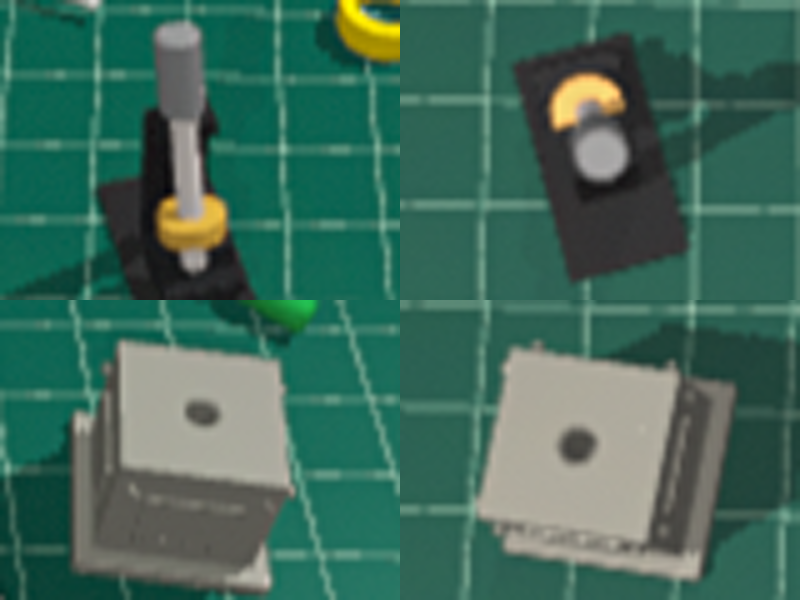

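The crop confirms it: grey handle with top at scene (260.5,170) / top (252,201), aluminium shaft and brass collar in the black rest. The socket mouth is at scene (360,197) / top (145,196).

Run:
```python
from h import *
c=lambda x,y,x0,y0:(x0+(x+.5)/5-.5,y0+(y+.5)/5-.5)
S=c(202,112,320,175);T=c(177,146,110,167)
print('socket',cross(ray('scene',*S),ray('top',*T)),onplane('scene',*S,.084),onplane('top',*T,.084))
S=c(178,36,225,163);T=c(200,157,212,170)
ht=cross(ray('scene',*S),ray('top',*T));print('htop',ht)
f=[onplane('top',*c(x,y,212,170),.008) for x,y in((114,66),(230,35),(288,247),(172,281))]
f=np.array(f);print('foot',f.round(4).tolist(),f.mean(0))
ax=(f[0]+f[1]-f[2]-f[3]);print('rest +x yaw',np.arctan2(ax[1],ax[0]),np.linalg.norm(ax)/2)
# brass collar both views
for n in('scene','top'):
    im=cv2.imread(f'pics/{n}0.png');h=cv2.cvtColor(im,cv2.COLOR_BGR2HSV)
    m=cv2.inRange(h,(10,90,120),(24,255,255));x0,y0=(225,163) if n=='scene' else (212,170)
    ys,xs=np.nonzero(m[y0:y0+60,x0:x0+80]);print(n,len(xs),xs.mean()+x0,ys.mean()+y0,xs.min()+x0,xs.max()+x0,ys.min()+y0,ys.max()+y0)
```

```text
socket (array([0.57262427, 0.25219619, 0.08156793]), np.float64(0.001427113153095205)) [0.57469771 0.25046809 0.084     ] [0.57236138 0.25220533 0.084     ]
htop (array([ 0.55369086, -0.00980783,  0.15688108]), np.float64(0.0016089052013576529))
foot [[0.6219, 0.042, 0.008], [0.6394, -0.0184, 0.008], [0.5286, -0.0503, 0.008], [0.5101, 0.009, 0.008]] [ 0.5750001  -0.00440405  0.008     ]
rest +x yaw 0.2838436971482125 0.11590802716273844
scene 106 262.95283018867923 207.66037735849056 257 269 202 212
top 100 248.23 189.2 242 256 185 195
```

```bash
cat >> h.py <<'E'
def delta(p,Rm,s=None):
    s=s or state();R0=R.from_euler('xyz',s['orientation']).as_matrix()
    return np.round(1000*R0.T@(np.array(p)-s['tcp_pos']),1).tolist(), np.round(R.from_matrix(R0.T@Rm).as_rotvec(),3).tolist()
def tool(zdir,xhint):
    z=np.array(zdir)/np.linalg.norm(zdir);x=np.array(xhint)-np.dot(xhint,z)*z;x/=np.linalg.norm(x)
    return np.c_[x,np.cross(z,x),z]
def proj(P,pose):
    m=camera_model('wrist');f=192/np.tan(np.radians(m['fovy'])/2);T=np.eye(4);T[:3,:3]=R.from_euler('xyz',pose[1]).as_matrix();T[:3,3]=pose[0]
    q=(np.linalg.inv(T@m['T_tool_cam'])@np.r_[P,1])[:3];t=np.arctan2(np.hypot(*q[:2]),q[2]);h=np.hypot(*q[:2])
    return m['cx']+f*t*q[0]/h,m['cy']+f*t*q[1]/h
def stick(yaw,lean=np.radians(20)):
    x=np.array([np.cos(yaw),np.sin(yaw),0]);return -np.sin(lean)*x+np.cos(lean)*np.array([0,0,1]),x
E
python3 - <<'E'
from h import *
a,x=stick(.284);tip=np.array([.602,.004,.03]);print(tip+.264*a,delta(tip+.264*a,tool(-a,x)))
E
```

```text
[ 0.51532362 -0.02129998  0.27807885] ([461.7, -394.4, 25.6], [-0.026, 0.349, 0.135])
```

>>> step_arm(
  claw=[-1,-1,-1,-1,-1,-1,-1,-1,-1,-1],
  xyz=[
    [46,-39,2],
    [92,-79,5],
    [139,-118,8],
    [185,-158,10],
    [231,-197,13],
    [277,-237,15],
    [323,-276,18],
    [369,-315,20],
    [416,-355,23],
    [462,-394,26],
  ],
  rot=[
    [0,0.035,0.014],
    [-0.005,0.07,0.027],
    [-0.008,0.105,0.04],
    [-0.01,0.14,0.054],
    [-0.013,0.175,0.068],
    [-0.016,0.21,0.081],
    [-0.018,0.244,0.095],
    [-0.02,0.28,0.108],
    [-0.023,0.314,0.122],
    [-0.026,0.349,0.135],
  ],
)

```text
clock: 1.35
tcp_pos: [0.5163, -0.0202, 0.2777]
orientation: [3.139, -0.351, 0.284]
force: [0.9, -1.5, 0.1]
width: 0.0856
grip_force: 0.0
```

Run:
```python
from h import *
s=state();print(s['clock'],s['tcp_pos'],s['orientation'],np.abs(s['dq']).max(),s['qpos'])
s=state();im=grab_frame('wrist');cv2.imwrite('pics/w1.png',cv2.resize(im[:,:,::-1],None,fx=1.5,fy=1.5))
np.save('w1.npy',np.r_[s['tcp_pos'],s['orientation']])
a,x=stick(.284);tip=np.array([.602,.004,.03]);po=(s['tcp_pos'],s['orientation'])
print(proj(tip+.14*a,po),proj(tip+.02*a,po),delta(tip+.264*a,tool(-a,x)))
```

```text
1.35 [ 0.51633545 -0.02021332  0.27771627] [ 3.1394428  -0.35092247  0.28436545] 1.1262625374841855 [-0.19870127 -0.0131666   2.09348235  0.23100306  0.76025264  0.94446058]
(np.float64(258.2982733996306), np.float64(215.4276766452669)) (np.float64(257.7052860037288), np.float64(172.23243866676998)) ([-3.4, 5.9, -1.9], [-0.004, -0.004, 0.002])
```

View pics/w1.png

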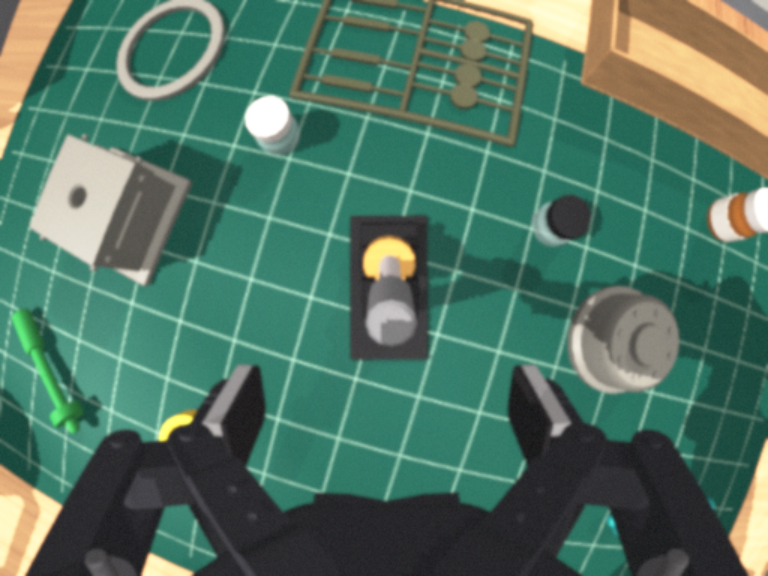

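Wrist view: the handle top is at about (391,322) in the enlarged picture, or (260.7,214.7) native, against a predicted (258.3,215.4). The collar fits as well, so it is only about 1.5 mm off in tool y. The fingers straddle the handle squarely, so I'll advance.

>>> step_arm(
  claw=[-1,-1,-1,-1],
  xyz=[
    [0,1.5,20],
    [0,1.5,40],
    [0,1.5,45],
    [0,1.5,45],
  ],
  rot=[
    [0,0,0],
    [0,0,0],
    [0,0,0],
    [0,0,0],
  ],
)

```text
clock: 1.9
tcp_pos: [0.5309, -0.0194, 0.2352]
orientation: [3.14, -0.349, 0.284]
force: [-0.6, -0.3, -0.1]
width: 0.0855
grip_force: 0.0
```

Run:
```python
from h import *
s=state();im=grab_frame('wrist');print(s['tcp_pos'],s['orientation'],np.abs(s['dq']).max())
a,x=stick(.284);tip=np.array([.6024,.0026,.03]);po=(s['tcp_pos'],s['orientation'])
print(delta(tip+.174*a,tool(-a,x),s))
im=np.ascontiguousarray(im[:,:,::-1]);c=im[100:340,100:420]
c=cv2.resize(c,None,fx=2.5,fy=2.5,interpolation=cv2.INTER_CUBIC)
for P in(tip+.14*a,tip+.095*a,tip+.02*a):
    u,v=proj(P,po);print(u,v);cv2.circle(c,(int((u-100)*2.5),int((v-100)*2.5)),3,(0,0,255),-1)
cv2.imwrite('pics/w2.png',c)
```

```text
[ 0.53093709 -0.01943508  0.23517912] [ 3.13994215 -0.34856698  0.28443857] 0.016361920758893277
([0.1, -1.2, 44.4], [0.002, 0.0, 0.0])
255.4556642341278 244.14098007639342
255.71371295684685 213.43515229219454
255.98291448142726 182.60489584852576
```

View pics/w2.png

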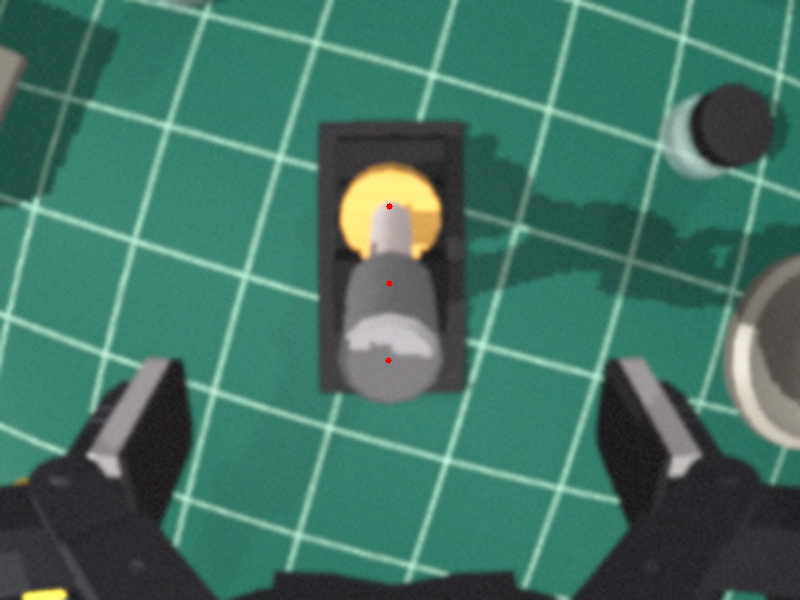

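The handle top is centred at (391,358) in the crop, within 1 mm of the prediction and midway between the fingers. I'll advance and grip.

>>> step_arm(
  claw=[-1,-1,-1,0.2,1,1,1,1,1,1],
  xyz=[
    [0,-0.5,20],
    [0,-0.5,38],
    [0,-0.5,45],
    [0,-0.5,45],
    [0,-0.5,45],
    [0,-0.5,45],
    [0,-0.5,45],
    [0,-0.5,45],
    [0,-0.5,45],
    [0,-0.5,45],
  ],
  rot=[
    [0,0,0],
    [0,0,0],
    [0,0,0],
    [0,0,0],
    [0,0,0],
    [0,0,0],
    [0,0,0],
    [0,0,0],
    [0,0,0],
    [0,0,0],
  ],
)

```text
clock: 3.2
tcp_pos: [0.5463, -0.0146, 0.1942]
orientation: [3.139, -0.351, 0.285]
force: [-2.6, 0.4, 5.5]
width: 0.0223
grip_force: 58.6
```

>>> step_arm(
  claw=[1,1,1,1,1,1,1,1],
  xyz=[
    [8,0,0],
    [20,0,0],
    [36,0,0],
    [52,0,0],
    [64,0,0],
    [72,0,-20],
    [82,0,-50],
    [92,0,-78],
  ],
  rot=[
    [0,0,0],
    [0,0,0],
    [0,0,0],
    [0,0,0],
    [0,0,0],
    [0,0,0],
    [0,0,0],
    [0,0,0],
  ],
)

```text
clock: 4.2
tcp_pos: [0.6034, 0.0025, 0.2986]
orientation: [3.14, -0.349, 0.285]
force: [0.1, -0.4, -0.7]
width: 0.0226
grip_force: 58.9
```

Run:
```python
from h import *
s=state();print(s['tcp_pos'],s['width'],s['grip_force'],s['force'])
x=np.array([np.cos(.284),np.sin(.284),0]);Rm=tool([0,0,-1],x)
# upright above socket; tip at 174 below TCP
soc=np.array([.573,.252,.084]);print(delta(soc+[0,0,.174+.045],Rm,s))
im=grab_frame('scene');cv2.imwrite('pics/s2.png',cv2.resize(im[100:280,180:420,::-1],(800,600),interpolation=cv2.INTER_CUBIC))
```

```text
[0.60337062 0.00251263 0.29858205] 0.022617039294971563 58.86085944715887 [ 0.14105199 -0.38266999 -0.70281869]
([40.0, -248.0, 9.4], [0.002, -0.349, 0.001])
```

View pics/s2.png

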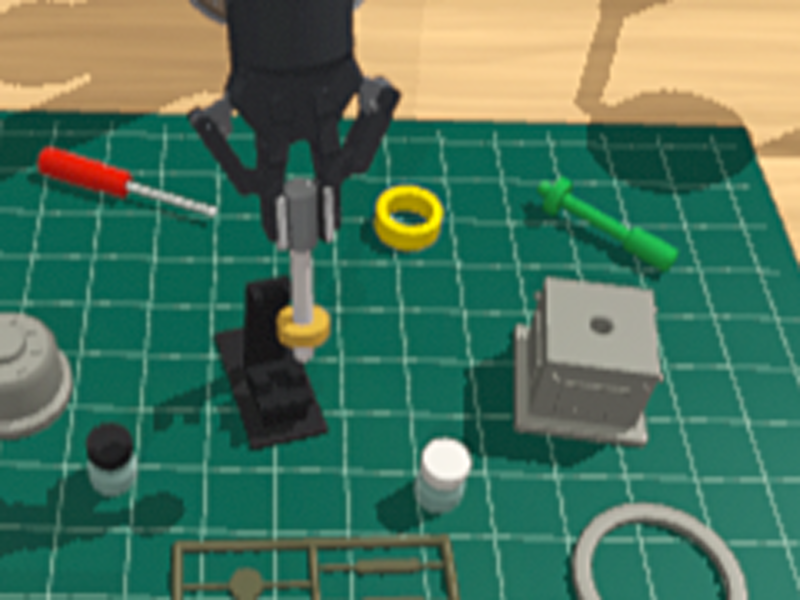

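The stick is off the rest and gripped cleanly. I'll set it upright and carry it above the socket.

>>> step_arm(
  claw=[1,1,1,1,1,1,1,1,1],
  xyz=[
    [12,-10,-20],
    [20,-45,-22],
    [28,-90,-20],
    [36,-135,-18],
    [44,-180,-14],
    [48,-220,-8],
    [44,-242,2],
    [40,-248,9],
    [40,-248,9],
  ],
  rot=[
    [0,-0.03,0],
    [0,-0.09,0],
    [0,-0.16,0],
    [0,-0.23,0],
    [0,-0.29,0],
    [0,-0.335,0],
    [0,-0.349,0],
    [0,-0.349,0],
    [0,-0.349,0],
  ],
)

```text
clock: 5.38
tcp_pos: [0.5718, 0.2507, 0.301]
orientation: [3.138, 0.002, 0.284]
force: [-0.1, -0.4, -1.4]
width: 0.0226
grip_force: 59.0
```

```bash
cat > look.py <<'E'
from h import *
import sys
tag=sys.argv[1]
s=state();print(s['tcp_pos'],s['orientation'],s['width'],s['force'])
w=grab_frame('wrist');a=grab_frame('scene');b=grab_frame('top')
for n,i in(('w',w),('s',a),('t',b)):cv2.imwrite(f'pics/raw_{n}{tag}.png',i[:,:,::-1])
z=lambda im,x,y,w=80:cv2.resize(im[y:y+w*3//4,x:x+w,::-1],(400,300),interpolation=cv2.INTER_CUBIC)
cv2.imwrite(f'pics/{tag}.png',np.vstack([np.hstack([z(a,310,130,120),z(b,90,150,120)]),np.hstack([z(w,157,100,200),z(w,217,150,80)])]))
E
python3 look.py L1
```

```text
[0.57177972 0.250748   0.30096111] [3.13847131e+00 2.43719995e-03 2.84079410e-01] 0.022569190850886614 [-0.05638045 -0.3752568  -1.393534  ]
```

View pics/L1.png

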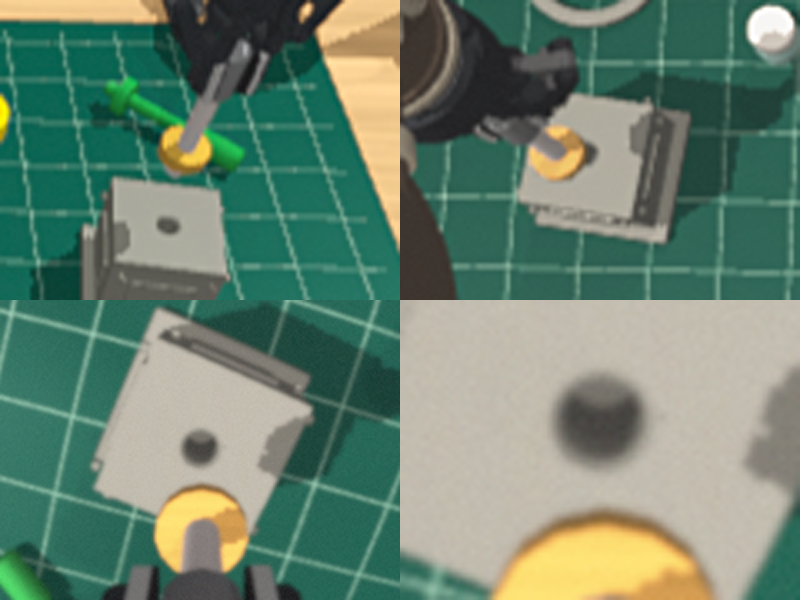

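Run:
```python
from h import *
s=state();po=(s['tcp_pos'],s['orientation']);Rt=R.from_euler('xyz',po[1]).as_matrix()
def pj(n,P):
    m=camera_model(n);f=192/np.tan(np.radians(m['fovy'])/2);q=(m['extrinsics']@np.r_[P,1])[:3];return f*q[0]/q[2]+m['cx'],f*q[1]/q[2]+m['cy']
z=-Rt[:,2];top=po[0]-.034*z; tip=po[0]-.174*z
for n in('scene','top'):print(n,[np.round(pj(n,tip+k*z),1).tolist() for k in(0,.018,.03,.095,.14)])
print('wrist',[np.round(proj(tip+k*z,po),1).tolist() for k in(0,.018,.03,.095)])
c=[]
for n,f,(x0,y0,x1,y1) in(('scene','s',(310,130,430,220)),('top','t',(90,150,210,240)),('wrist','w',(157,100,357,250))):
    im=cv2.imread(f'pics/raw_{f}L1.png');h=cv2.cvtColor(im,cv2.COLOR_BGR2HSV)
    m=cv2.inRange(h,(10,90,60),(24,255,255))[y0:y1,x0:x1];k=max(cv2.findContours(m,0,2)[0],key=cv2.contourArea)
    e=cv2.fitEllipse(cv2.convexHull(k));p=(e[0][0]+x0,e[0][1]+y0);print(n,np.round(p,1),np.round(e[1],1));c.append(ray(n,*p,po))
A=sum(np.eye(3)-np.outer(d,d) for o,d in c);b=sum((np.eye(3)-np.outer(d,d))@o for o,d in c)
P=np.linalg.solve(A,b);print('collar',P,[np.linalg.norm(np.cross(P-o,d)) for o,d in c]);print('in tool',Rt.T@(P-po[0]))
```

```text
scene [[364.2, 185.3], [366.1, 180.6], [367.4, 177.3], [375.0, 158.3], [380.8, 143.7]]
top [[140.3, 192.3], [137.9, 191.1], [136.3, 190.2], [126.5, 185.1], [118.9, 181.1]]
wrist [[257.4, 190.9], [257.4, 197.9], [257.4, 203.2], [257.5, 243.6]]
scene [397.8 127.8] [10.3 16.2]
top [137.  195.4] [15.7 16.8]
wrist [257.3 215.8] [46.6 47. ]
collar [0.57048901 0.25144859 0.27420378] [np.float64(0.042056178296607426), np.float64(0.045662530540330024), np.float64(0.03767878851783874)]
in tool [-0.00233243 -0.00180657  0.02894053]
```

```bash
cat > col.py <<'E'
from h import *
import sys
def ell(n,img,box,lo,hi):
    x0,y0,x1,y1=box;h=cv2.cvtColor(img,cv2.COLOR_BGR2HSV)
    m=cv2.inRange(h,lo,hi)[y0:y1,x0:x1];k=max(cv2.findContours(m,0,2)[0],key=cv2.contourArea)
    e=cv2.fitEllipse(cv2.convexHull(k));return (e[0][0]+x0,e[0][1]+y0),e[1]
def tri(c):
    A=sum(np.eye(3)-np.outer(d,d) for o,d in c);b=sum((np.eye(3)-np.outer(d,d))@o for o,d in c)
    P=np.linalg.solve(A,b);return P,[round(1000*np.linalg.norm(np.cross(P-o,d)),1) for o,d in c]
def run(tag,po,boxes):
    out=[]
    for n,f in(('scene','s'),('top','t'),('wrist','w')):
        p,ax=ell(n,cv2.imread(f'pics/raw_{f}{tag}.png'),boxes[f],(10,90,60),(24,255,255));print(n,np.round(p,1),np.round(ax,1));out.append(ray(n,*p,po))
    P=tri(out);print('collar',P)
    Rt=R.from_euler('xyz',po[1]).as_matrix();print('tool',Rt.T@(P[0]-po[0]))
E
python3 - <<'E'
from col import *
s=state();po=(s['tcp_pos'],s['orientation'])
run('L1',po,dict(s=(350,160,385,190),t=(120,180,160,215),w=(157,100,357,250)))
w=cv2.cvtColor(cv2.imread('pics/raw_wL1.png'),cv2.COLOR_BGR2GRAY)
m=(w[160:185,240:275]<110).astype(np.uint8);k=max(cv2.findContours(m,0,2)[0],key=cv2.contourArea);e=cv2.fitEllipse(k)
u,v=e[0][0]+240,e[0][1]+160;print('hole',u,v,e[1],onplane('wrist',u,v,.084,po))
E
```

```text
scene [364.8 174.5] [13.1 15.9]
top [137.  195.4] [15.7 16.8]
wrist [257.3 215.8] [46.6 47. ]
collar (array([0.56214854, 0.24725505, 0.15694387]), [np.float64(0.8), np.float64(1.0), np.float64(0.3)])
tool [-0.01168165 -0.00040838  0.14619099]
hole 256.6107482910156 174.33674907684326 (12.53575325012207, 16.073898315429688) [0.57590588 0.25139365 0.084     ]
```

Triangulation shows the stick swung about 7° in the grip, with its tip toward tool −x. I'll straighten it by tilting the tool and line it up with the socket.

Run:
```python
from h import *
s=state();x=np.array([np.cos(.284),np.sin(.284),0]);z=np.sin(.126)*x-np.cos(.126)*np.array([0,0,1]);Rm=tool(z,x)
print(delta(np.array([.5745,.2515,.229])-.054*z,Rm,s))
```

```text
([-5.2, -0.7, 20.6], [0.003, 0.125, -0.001])
```

>>> step_arm(
  claw=[1,1,1,1,1],
  xyz=[
    [-2,0,6],
    [-4,-0.5,14],
    [-5,-0.5,20.5],
    [-5,-0.5,20.5],
    [-5,-0.5,20.5],
  ],
  rot=[
    [0,0.05,0],
    [0,0.1,0],
    [0,0.125,0],
    [0,0.125,0],
    [0,0.125,0],
  ],
)

```text
clock: 6.15
tcp_pos: [0.5685, 0.2503, 0.2833]
orientation: [3.139, -0.127, 0.283]
force: [-0.0, 0.2, -1.1]
width: 0.0226
grip_force: 59.0
```

```bash
python3 look.py L2
python3 - <<'E'
from col import *
s=state();po=(s['tcp_pos'],s['orientation']);np.save('po2.npy',np.r_[po[0],po[1]])
run('L2',po,dict(s=(345,160,385,210),t=(120,180,165,215),w=(157,100,357,260)))
Rt=R.from_euler('xyz',po[1]).as_matrix();print('G',po[0]+Rt@[0,0,.054],s['clock'])
E
```

```text
[0.56848936 0.25032061 0.28326068] [ 3.13945347 -0.12693829  0.28335619] 0.022609418627053082 [-0.02072394  0.15784224 -1.13453015]
scene [366.1 183.6] [13.4 15.6]
top [137.8 191.6] [14.7 16. ]
wrist [257.2 215.5] [46.  46.6]
collar (array([0.57463765, 0.25295557, 0.13682321]), [np.float64(0.5), np.float64(0.8), np.float64(1.0)])
tool [-0.011984   -0.0006697   0.14586611]
G [0.57503164 0.25257093 0.22946847] 6.3
```

View pics/L2.png

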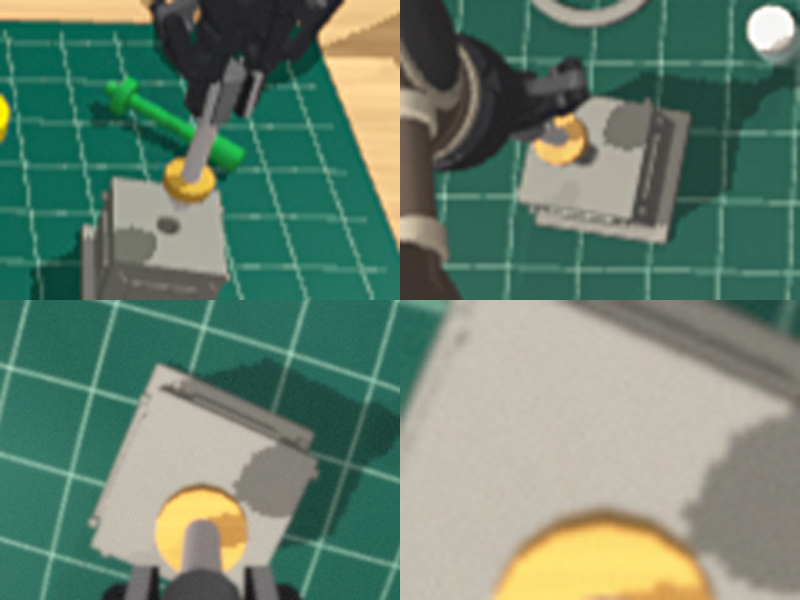

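The stick is now vertical over the socket within about 1 mm. I'll lower it with force checks.

>>> step_arm(
  claw=[1,1,1,1,1,1,1,1],
  xyz=[
    [-1,0.9,1],
    [-1.7,0.9,7],
    [-2.7,0.9,15],
    [-3.5,0.9,21],
    [-4.0,0.9,25],
    [-4.5,0.9,29],
    [-5,0.9,33],
    [-5,0.9,33],
  ],
  rot=[
    [0,0,0],
    [0,0,0],
    [0,0,0],
    [0,0,0],
    [0,0,0],
    [0,0,0],
    [0,0,0],
    [0,0,0],
  ],
)

```text
clock: 7.3
tcp_pos: [0.5671, 0.2495, 0.2486]
orientation: [3.139, -0.125, 0.284]
force: [-1.6, 0.7, -0.7]
width: 0.0225
grip_force: 59.0
```

```bash
python3 look.py L3
python3 - <<'E'
from col import *
s=state();po=(s['tcp_pos'],s['orientation']);np.save('po3.npy',np.r_[po[0],po[1]])
run('L3',po,dict(s=(345,170,385,215),t=(120,180,165,215),w=(157,100,357,260)))
Rt=R.from_euler('xyz',po[1]).as_matrix();print('G',po[0]+Rt@[0,0,.054],s['clock'],s['ft_torque'])
E
```

```text
[0.56712779 0.24954607 0.24856904] [ 3.13939955 -0.12492197  0.28425815] 0.022534070487716367 [-1.56983629  0.67175339 -0.74125151]
scene [361.9 192.2] [12.8 14.7]
top [142.7 194.4] [14. 16.]
wrist [257.4 215.3] [46.2 46.9]
collar (array([0.57348063, 0.25176127, 0.10160603]), [np.float64(0.6), np.float64(1.0), np.float64(0.9)])
tool [-0.01228191 -0.00058086  0.14721865]
G [0.5740264  0.25151829 0.19563019] 7.45 [-0.00330002  0.10961524 -0.05614632]
```

View pics/L3.png

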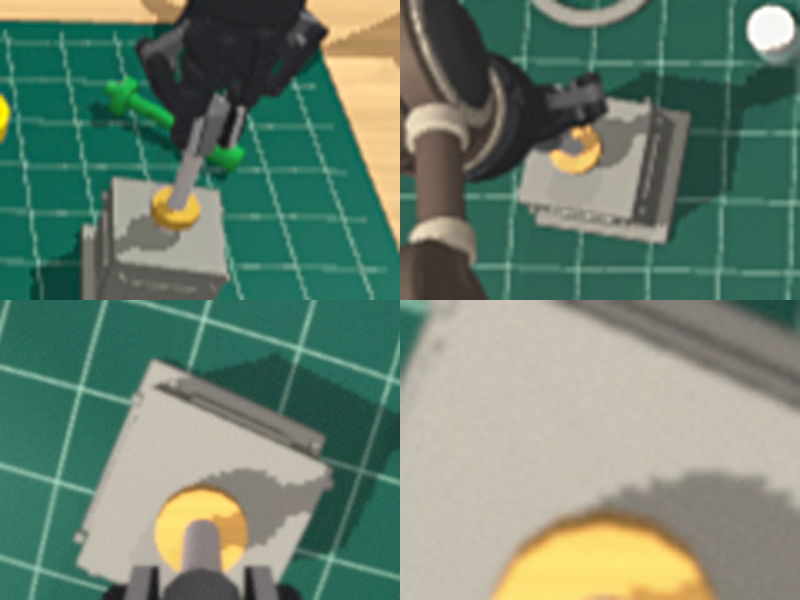

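The tip is in the socket with small side force, and the collar underside is about 11 mm above the top. I'll keep lowering slowly.

>>> step_arm(
  claw=[1,1,1,1,1],
  xyz=[
    [-1.0,0,2],
    [-1.3,0,5],
    [-1.6,0,7],
    [-1.8,0,9],
    [-1.8,0,9],
  ],
  rot=[
    [0,0,0],
    [0,0,0],
    [0,0,0],
    [0,0,0],
    [0,0,0],
  ],
)

```text
clock: 8.07
tcp_pos: [0.5665, 0.2494, 0.2395]
orientation: [3.139, -0.125, 0.284]
force: [0.1, -0.3, -1.9]
width: 0.0226
grip_force: 59.0
```

>>> step_arm(
  claw=[1,1,1,1],
  xyz=[
    [-0.1,0,1],
    [-0.2,0,2],
    [-0.2,0,2],
    [-0.2,0,2],
  ],
  rot=[
    [0,0,0],
    [0,0,0],
    [0,0,0],
    [0,0,0],
  ],
)

```text
clock: 8.57
tcp_pos: [0.5668, 0.2495, 0.2379]
orientation: [3.139, -0.126, 0.284]
force: [0.2, -0.4, -1.4]
width: 0.0224
grip_force: 59.0
```

```bash
python3 look.py L4
python3 - <<'E'
from col import *
s=state();po=(s['tcp_pos'],s['orientation'])
run('L4',po,dict(s=(345,170,385,215),t=(120,180,165,215),w=(157,100,357,260)))
E
```

```text
[0.56677033 0.24946252 0.23786088] [ 3.13948229 -0.12577898  0.28429437] 0.02241783013748051 [ 0.19366568 -0.38105805 -1.4461622 ]
scene [360.8 195. ] [12.6 14.4]
top [144.2 195.6] [13.3 15.2]
wrist [257.4 215.4] [46.4 46.8]
collar (array([0.57263964, 0.25175091, 0.08968295]), [np.float64(0.2), np.float64(1.0), np.float64(1.0)])
tool [-0.01238448 -0.00085678  0.14781837]
```

>>> step_arm(
  claw=[1,1,1],
  xyz=[
    [-0.1,0,0.5],
    [-0.1,0,1],
    [-0.1,0,1],
  ],
  rot=[
    [0,0,0],
    [0,0,0],
    [0,0,0],
  ],
)

```text
clock: 9.1
tcp_pos: [0.5667, 0.2494, 0.2367]
orientation: [3.139, -0.125, 0.284]
force: [0.1, 0.6, -1.5]
width: 0.0227
grip_force: 59.0
```

>>> step_arm(
  claw=[1,1,1],
  xyz=[
    [-0.1,0,0.5],
    [-0.1,0,1],
    [-0.1,0,1],
  ],
  rot=[
    [0,0,0],
    [0,0,0],
    [0,0,0],
  ],
)

```text
clock: 9.48
tcp_pos: [0.567, 0.2496, 0.2363]
orientation: [3.14, -0.126, 0.284]
force: [-1.1, -1.4, 1.5]
width: 0.0225
grip_force: 59.3
```

Contact: the collar rests on the casting with about 3 N. Releasing.

>>> step_arm(
  claw=[0.6,0.2,-0.2,-0.4,-0.4,-0.4],
  xyz=[
    [0,0,0],
    [0,0,0],
    [0,0,0],
    [0,0,0],
    [0,0,0],
    [0,0,0],
  ],
  rot=[
    [0,0,0],
    [0,0,0],
    [0,0,0],
    [0,0,0],
    [0,0,0],
    [0,0,0],
  ],
)

```text
clock: 10.22
tcp_pos: [0.5668, 0.2495, 0.2358]
orientation: [3.139, -0.126, 0.284]
force: [-0.1, 0.4, 0.2]
width: 0.0596
grip_force: 0.0
```

```bash
python3 look.py L5
python3 - <<'E'
from col import *
s=state();po=(s['tcp_pos'],s['orientation'])
run('L5',po,dict(s=(345,170,385,215),t=(120,180,165,215),w=(157,100,357,260)))
E
```

```text
[0.56680878 0.24947498 0.23577359] [ 3.13945708 -0.1256882   0.28430765] 0.05955110098041123 [-0.07615336  0.41922036  0.2011352 ]
scene [360.7 195.5] [13.1 14.6]
top [144.4 195.5] [13.  15.5]
wrist [257.5 214.6] [46.  46.9]
collar (array([0.57319561, 0.25176101, 0.08799316]), [np.float64(0.3), np.float64(1.0), np.float64(1.1)])
tool [-0.01180733 -0.00072923  0.14747886]
```

View pics/L5.png

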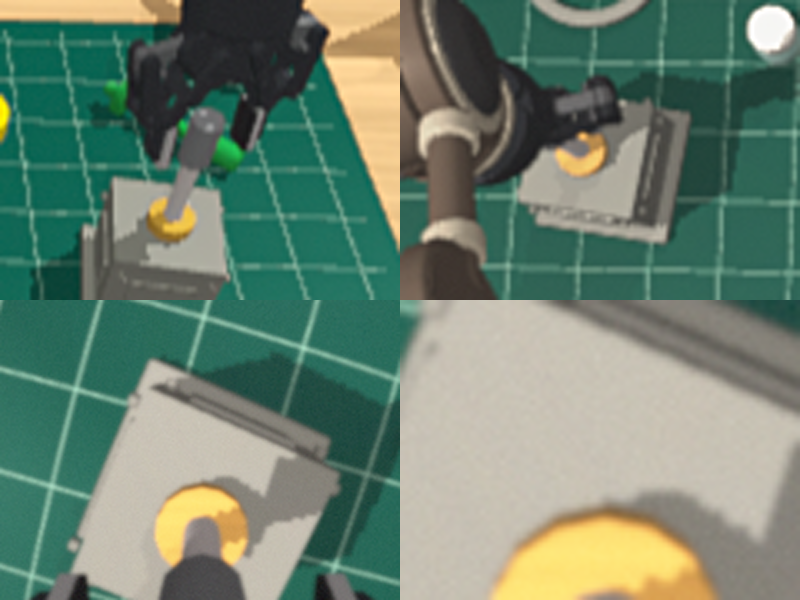

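Released: the stick stands upright in the socket with its collar at scene (361,195.5), flat on the casting. Next I'll retreat upward, shut the fingers and centre them over the top.

Run:
```python
from h import *
s=state();print(onplane('scene',372,164.8,.2025))
x=np.array([np.cos(.284),np.sin(.284),0]);print(delta([.5733,.2518,.310],tool([0,0,-1],x),s))
```

```text
[0.57309628 0.24943015 0.2025    ]
([16.1, -0.3, -72.8], [0.002, -0.126, 0.0])
```

>>> step_arm(
  claw=[-0.5,-0.5,-0.5,-0.5,0.5,1,1,1,1,1],
  xyz=[
    [1.5,0,-12],
    [4,0,-32],
    [6.5,0,-52],
    [9,0,-70],
    [16,0.5,-73],
    [16,0.5,-73],
    [16,0.5,-73],
    [16,0.5,-73],
    [16,0.5,-73],
    [16,0.5,-73],
  ],
  rot=[
    [0,0,0],
    [0,0,0],
    [0,0,0],
    [0,0,0],
    [0,-0.06,0],
    [0,-0.126,0],
    [0,-0.126,0],
    [0,-0.126,0],
    [0,-0.126,0],
    [0,-0.126,0],
  ],
)

```text
clock: 11.62
tcp_pos: [0.5731, 0.251, 0.3103]
orientation: [3.139, 0.0, 0.284]
force: [-0.3, 0.2, -0.1]
width: 0.0002
grip_force: 0.0
```

```bash
python3 look.py L6
python3 - <<'E'
from col import *
s=state();po=(s['tcp_pos'],s['orientation']);print(s['clock'])
run('L6',po,dict(s=(345,170,385,215),t=(120,180,165,215),w=(157,100,357,260)))
# handle grey top in scene: bright/low-sat blob
im=cv2.imread('pics/raw_sL6.png');h=cv2.cvtColor(im,cv2.COLOR_BGR2HSV)
print(h[150:196:2,370,1].tolist(),h[150:196:2,370,2].tolist())
E
```

```text
[0.57306077 0.25097216 0.31025823] [3.13945465e+00 1.55412089e-04 2.84139881e-01] 0.0002048212825353071 [-0.34701977  0.1682942  -0.12850001]
11.775
scene [360.7 195.6] [13.  14.5]
top [144.1 194.9] [14.6 15.3]
wrist [257.  174.9] [36.  36.4]
collar (array([0.57406578, 0.25171836, 0.08915869]), [np.float64(0.7), np.float64(1.2), np.float64(0.7)])
tool [ 0.00105075 -0.00091594  0.22114573]
[214, 228, 161, 218, 216, 220, 93, 3, 2, 4, 3, 3, 6, 0, 3, 6, 118, 203, 31, 21, 19, 19, 15] [69, 67, 79, 90, 104, 102, 112, 167, 165, 131, 85, 87, 89, 88, 88, 86, 97, 107, 138, 173, 171, 171, 170]
```

>>> step_arm(
  claw=[1,1,1,1,1,1,1],
  xyz=[
    [0,0,8],
    [0,0,18],
    [0,0,26],
    [0,0,30],
    [0,0,32],
    [0,0,33],
    [0,0,33],
  ],
  rot=[
    [0,0,0],
    [0,0,0],
    [0,0,0],
    [0,0,0],
    [0,0,0],
    [0,0,0],
    [0,0,0],
  ],
)

```text
clock: 12.65
tcp_pos: [0.5735, 0.251, 0.2775]
orientation: [3.139, -0.0, 0.284]
force: [0.2, -0.3, 0.8]
width: -0.0
grip_force: 0.0
```

>>> step_arm(
  claw=[1,1,1,1],
  xyz=[
    [0,0,1],
    [0,0,2],
    [0,0,3],
    [0,0,4],
  ],
  rot=[
    [0,0,0],
    [0,0,0],
    [0,0,0],
    [0,0,0],
  ],
)

```text
clock: 13.15
tcp_pos: [0.5739, 0.2511, 0.2745]
orientation: [3.14, -0.001, 0.284]
force: [-0.9, -0.0, 5.0]
width: 0.0002
grip_force: 2.5
```

Contact with the top at TCP z ≈ 0.275, as expected. Pushing down slowly.

>>> step_arm(
  claw=[1,1,1,1,1,1,1],
  xyz=[
    [0,0,1.5],
    [0,0,3],
    [0,0,4.5],
    [0,0,6],
    [0,0,7.5],
    [0,0,9],
    [0,0,10],
  ],
  rot=[
    [0,0,0],
    [0,0,0],
    [0,0,0],
    [0,0,0],
    [0,0,0],
    [0,0,0],
    [0,0,0],
  ],
)

```text
clock: 14.02
tcp_pos: [0.5737, 0.2511, 0.2641]
orientation: [3.14, -0.001, 0.284]
force: [-1.5, 0.1, 4.7]
width: -0.0004
grip_force: 2.5
```

>>> step_arm(
  claw=[1,1,1],
  xyz=[
    [0,0,1],
    [0,0,2],
    [0,0,3],
  ],
  rot=[
    [0,0,0],
    [0,0,0],
    [0,0,0],
  ],
)

```text
clock: 14.4
tcp_pos: [0.5736, 0.251, 0.2606]
orientation: [3.14, -0.0, 0.284]
force: [0.0, 0.4, 4.2]
width: -0.0003
grip_force: 2.5
```

>>> step_arm(
  claw=[1,1],
  xyz=[
    [0,0,1],
    [0,0,2],
  ],
  rot=[
    [0,0,0],
    [0,0,0],
  ],
)

```text
clock: 14.65
tcp_pos: [0.5735, 0.251, 0.2583]
orientation: [3.14, -0.0, 0.284]
force: [-0.7, -0.6, 4.4]
width: -0.0001
grip_force: 2.5
```

>>> step_arm(
  claw=[1,1],
  xyz=[
    [0,0,1],
    [0,0,2],
  ],
  rot=[
    [0,0,0],
    [0,0,0],
  ],
)

```text
clock: 14.9
tcp_pos: [0.5735, 0.2509, 0.2562]
orientation: [3.14, 0.0, 0.284]
force: [0.0, 0.3, 4.7]
width: -0.0001
grip_force: 2.5
```

>>> step_arm(
  claw=[1,1],
  xyz=[
    [0,0,1],
    [0,0,2],
  ],
  rot=[
    [0,0,0],
    [0,0,0],
  ],
)

```text
clock: 15.15
tcp_pos: [0.5734, 0.2509, 0.2542]
orientation: [3.139, 0.0, 0.284]
force: [-1.2, -0.9, 4.5]
width: -0.0004
grip_force: 2.5
```

>>> step_arm(
  claw=[1,1],
  xyz=[
    [0,0,1],
    [0,0,2],
  ],
  rot=[
    [0,0,0],
    [0,0,0],
  ],
)

```text
clock: 15.4
tcp_pos: [0.5734, 0.2509, 0.2522]
orientation: [3.14, 0.0, 0.284]
force: [-0.3, 0.7, 4.9]
width: -0.0002
grip_force: 2.5
```

>>> step_arm(
  claw=[1,1],
  xyz=[
    [0,0,1],
    [0,0,2],
  ],
  rot=[
    [0,0,0],
    [0,0,0],
  ],
)

```text
clock: 15.65
tcp_pos: [0.5738, 0.251, 0.2516]
orientation: [3.14, -0.001, 0.284]
force: [-2.2, -0.4, 11.8]
width: 0.0003
grip_force: 5.9
```

Force is rising and motion has stalled at TCP z ≈ 0.2516. Pressing a bit more to confirm.

>>> step_arm(
  claw=[1,1,1],
  xyz=[
    [0,0,0.7],
    [0,0,1.4],
    [0,0,1.4],
  ],
  rot=[
    [0,0,0],
    [0,0,0],
    [0,0,0],
  ],
)

```text
clock: 16.02
tcp_pos: [0.5744, 0.2512, 0.2515]
orientation: [3.14, -0.003, 0.284]
force: [-0.7, -1.4, 12.9]
width: 0.0002
grip_force: 6.5
```

>>> step_arm(
  claw=[1,1,1,1],
  xyz=[
    [-0.3,0,1],
    [-0.5,0,2],
    [-0.5,0,2.5],
    [-0.5,0,2.5],
  ],
  rot=[
    [0,0,0],
    [0,0,0],
    [0,0,0],
    [0,0,0],
  ],
)

```text
clock: 16.52
tcp_pos: [0.5752, 0.2515, 0.2514]
orientation: [3.14, -0.007, 0.284]
force: [-1.9, -2.0, 18.6]
width: -0.0
grip_force: 9.5
```

>>> step_arm(
  claw=[1,1,1,1],
  xyz=[
    [-0.3,0,1],
    [-0.5,0,2],
    [-0.5,0,3],
    [-0.5,0,3],
  ],
  rot=[
    [0,0,0],
    [0,0,0],
    [0,0,0],
    [0,0,0],
  ],
)

```text
clock: 17.02
tcp_pos: [0.5764, 0.252, 0.2513]
orientation: [3.14, -0.012, 0.284]
force: [-3.4, -1.0, 27.0]
width: 0.0001
grip_force: 12.9
```

Firmly bottomed: 27 N and no further travel. Retreating straight up.

>>> step_arm(
  claw=[1,1,1,1,1,1,1,1],
  xyz=[
    [0.5,0,-3],
    [1,0,-7],
    [1,0,-12],
    [1,0,-25],
    [1,0,-45],
    [1,0,-70],
    [1,0,-85],
    [1,0,-85],
  ],
  rot=[
    [0,0,0],
    [0,0,0],
    [0,0,0],
    [0,0,0],
    [0,0,0],
    [0,0,0],
    [0,0,0],
    [0,0,0],
  ],
)

```text
clock: 18.02
tcp_pos: [0.5742, 0.2514, 0.3306]
orientation: [3.14, -0.004, 0.284]
force: [0.3, 0.3, -0.5]
width: 0.0001
grip_force: 0.0
```

```bash
python3 look.py L7
python3 - <<'E'
from col import *
s=state();po=(s['tcp_pos'],s['orientation']);print(s['clock'])
run('L7',po,dict(s=(345,170,385,215),t=(120,180,165,215),w=(157,100,357,260)))
im=cv2.imread('pics/raw_sL7.png');h=cv2.cvtColor(im,cv2.COLOR_BGR2HSV)
# handle: low-saturation dark/mid grey above collar
m=((h[...,1]<30)&(h[...,2]>145)).astype(np.uint8)[155:190,352:385]
for k in cv2.findContours(m,0,2)[0]:
    if cv2.contourArea(k)>15:
        e=cv2.boundingRect(k);print('bright',e[0]+352,e[1]+155,e[2:])
def pj(n,P):
    m=camera_model(n);f=192/np.tan(np.radians(m['fovy'])/2);q=(m['extrinsics']@np.r_[P,1])[:3];return np.round([f*q[0]/q[2]+m['cx'],f*q[1]/q[2]+m['cy']],1)
print('pred top', pj('scene',[.573,.2505,.1785]),pj('scene',[.573,.2505,.2025]))
# bystanders: difference from the first pictures
a=cv2.imread('pics/scene0.png').astype(int);d=np.abs(a-im).max(2)>60;d[:,345:395]=0
n,l,st,c=cv2.connectedComponentsWithStats(d.astype(np.uint8))
print([(r[:5].tolist()) for r in st[1:] if r[4]>12])
E
```

```text
[0.57419792 0.251375   0.33063284] [ 3.13973126 -0.00370979  0.28401507] 7.306789189856566e-05 [ 0.26507211  0.30731984 -0.52101913]
18.175
scene [360.8 195.1] [13.1 14.6]
top [144.3 195.3] [14.1 15.5]
wrist [257.1 172.5] [33.7 34.1]
collar (array([0.57259928, 0.25125475, 0.09019908]), [np.float64(0.7), np.float64(0.8), np.float64(1.0)])
tool [ 0.00041457 -0.00095665  0.23713396]
bright 366 187 (10, 3)
bright 352 184 (9, 6)
bright 366 169 (9, 7)
pred top [369.7 171.8] [372.4 164.8]
[[18, 0, 27, 15, 180], [236, 0, 12, 30, 239], [264, 0, 67, 19, 276], [395, 0, 41, 135, 3076], [43, 8, 5, 4, 13], [44, 9, 41, 57, 693], [476, 9, 6, 7, 13], [307, 13, 21, 10, 115], [436, 12, 16, 24, 159], [274, 17, 31, 18, 97], [276, 24, 31, 33, 666], [263, 37, 10, 4, 28], [273, 41, 8, 12, 21], [40, 60, 7, 13, 28], [183, 96, 32, 9, 76], [52, 103, 19, 34, 140], [218, 124, 18, 10, 58], [41, 150, 50, 54, 843], [256, 167, 15, 50, 392], [233, 270, 1, 26, 26]]
```

The numbers agree: the collar is flat on the casting, the stick top sits at scene (370,172) as predicted for bottomed, and the bystanders have not moved.

```bash
python3 -c "
from cell import *
print(finish_job())"
```

```text
the job is handed in; nothing more can be done
None
```

I handed the job in: the stick stands fully down in the square casting's socket (about 46 mm deep) with its collar flat on top, pressed to 27 N with no further travel, and the final camera check showed no sign that anything else had moved.

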